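# Set the handle rest of a tamping station and close its cam lever

## Task

Draw the sprung sliding leg of the tamping station out along its rail until its outer end comes level with the near side of the black ring on the rail, then, while keeping it at that mark, swing the cam lever shut flat against the leg's side. Finish still holding the leg at the mark with the lever closed: do not let go, because the spring would draw the leg back. Leave the tamper, the milk jug and the portafilter where they are.

Things in the scene. Friction and masses are not known exactly. Their poses are not given: they have to be found in the camera images.
- station: Tamping station fixed to the counter. Origin on the counter, z up, x along the rail the way the leg is drawn out, y to the lever's side. Base slab x -180 to 70, 130 wide, 12 thick (mm); steel cup at x -110, 80 across, top 64; grey block x -65 to -15, top 64. From it a square 14 mm steel rail at height 42 runs to an end post (x 280 to 296, 54 high).
- leg: Aluminium sleeve sliding on the rail. Origin on the rail's axis, 42 mm up, in its outer end face; axes as the station's. Sleeve x -105 to 0, y -13 to 13, 24 high; lever bracket on the +y side at x -91 to -65, out to y 24, 36 high. Starts fully in; travel 125 mm; 0.35 kg. A spring pulls it in: 2.4 N at the start plus 40 N/m; friction 0.5 N. The lever alone does not hold it against the spring.
- crosspiece (a point): Middle of the inner (-x) face of the upright crosspiece at the leg's outer end, at leg x -12, on the rail's axis. The crosspiece is 12 mm thick, 160 wide (y -80 to 80) and stands 10 to 60 mm above the counter. Fingers lowered on both sides of the sleeve between bracket and crosspiece (53 mm free) can push this face outward to draw the leg out, and also reach the lever.
- leg_end (a point): Centre of the leg's outer end face, on the rail's axis; axes as the station's. This face is what is set to the mark.
- mark (a point): The length mark: centre, on the rail's axis, of the near face (leg's side) of a black rubber ring, 26 mm square and 5 mm thick, on the rail beyond the leg's outer end; axes as the station's. 45 to 85 mm from the leg's end at the start. The ring stays put on the rail and does not stop the leg, which can pass over it.
- lever (a joint): Angle (rad) of the steel cam lever on the leg's +y side. 0: closed, flat along the leg, at y 14 to 22, its tip at leg x -17. Positive: tip swung out to +y about an upright pivot at leg x -75, y 18. Starts 0.33 to 0.52, stays where left, about 2 N at the tip to move. Bar 58 mm from pivot to tip, 8 thick, 20 high, at the rail's height. Leg and closed lever together are 35 mm wide.
- lever_tip (a point): Tip of the cam lever, in the middle of its thickness, 42 mm above the counter.
- tamper: Bystander: steel tamper standing on its 58 mm foot, 84 mm high. Origin under its centre.
- jug: Bystander: steel milk jug, 84 mm across, 100 mm high, with a handle. Origin under its centre.
- portafilter: Bystander: portafilter, a steel cup 68 mm across and 30 high with a black handle along its +x, 204 mm long in all. Origin under the cup's centre.

How it is judged:
By the outcome, as a careful person would: the job done as asked, in the order asked, and still so for the second after the job is handed in, while the arm keeps its last pose, push and grip.
It also fails if it takes over 42 s, if anything falls off the work surface, if the arm or the gripper's body presses on something with over 40 N, if the wrist force passes 120 N, or if a joint passes its speed limit or range.

## Robot

A 6-joint arm with a two-finger parallel gripper is mounted at the origin on the work surface. World frame = base frame: x ahead of the robot, y to its left, z up, the work surface at z = 0. Lengths are in m, angles in rad, forces in N, time in s.
With the tool pointing down it reaches from about 0.3 to 0.775 m from the base axis. Payload 14.6 kg.
Tool frame: the origin (TCP) lies on the centre line of the jaws, within the pads' length; the fingertips stand ctrl.tcp_to_tips ahead of it and the grasp point (between the pads) lies 2 mm behind it (ctrl.tcp_to_tips is the distance from the TCP to the fingertips, in m); z points along the fingers, y is the line along which they close (so a half turn about z gives the same grasp; the last joint's range is limited). The gripper opens to 94 mm and grips with 3 to 60 N. Pads are 16 mm wide; open, the fingers measure 119 mm over their backs; the gripper's body (75 mm by 177 mm) begins 78 mm behind the grasp point.
Start: joints at [1.192, 0.3, 1.521, -0, 1.321, -0.067], TCP at [0.169, 0.523, 0.222] pointing down, gripper open.
Joint ranges: [-3.03, 3.03], [-0.79, 2.21], [0.23, 2.52], [-1.04, 4.18], [0, 3.07], [-2.55, 2.55]. Speed limits (rad/s): [2.22, 2.22, 2.57, 3.14, 3.14, 3.14].

## Interface

Orientations are given as [roll, pitch, yaw] about the fixed x, y, z axes, in that order (R = Rz(yaw) Ry(pitch) Rx(roll)).
In Python, from station import telemetry, viewer, hand_in, ctrl gives the robot as it stands.
- The arm moves only by the tool step_arm, never from a script. Its argument "plan" is a list of rows, each an object of numbers: "dx", "dy", "dz": the shift along the tool's x, y, z scaled (see below); "rx", "ry", "rz": the turn, a rotation vector about the tool's x, y, z scaled (see below); "claw": the closure, from 0 (fully open) to 1 (shut). In form: [{"dx": .., "dy": .., "dz": .., "rx": .., "ry": .., "rz": .., "claw": ..}, ...]. A call has 1 to 10 rows; each row shifts and turns the commanded pose from where the row before left it, along the tool's axes as they then stand; what a row does not reach is not made up. The controller multiplies each number of a shift by 0.1 m and each number of a turn by 90 degrees. A row lasts 1/10 s, in which the tool goes at most 50 mm and 8.59 degrees, less where a joint would pass 70% of its speed; a pose out of reach is approached as far as the arm can. A call with a number of a shift or a turn outside -1 to 1 is refused whole. A call with a gripper value outside its range is refused whole. The fingers move at their own pace and stop on an object; "grip_force" is the grip in N (left out, the last holds). Time passes only in rows, so rows that do not move let the fingers close. It gives the time, the measured TCP pose, the force, the opening and the grip force at its end, in the units of the state.
- telemetry.get_obs(): the state, without advancing time (a new reading comes with each control period).
- viewer.camera(name): name is "scene" or "top" or "wrist"; returns a dict with "img" (384x512x3 uint8, red, green, blue), "z_map" (384x512 float32, m along the optical axis (not along the pixel's ray), 0 where there is no reading), "fx", "fy", "cx", "cy" (pixels), "dist" ([k1, k2, p1, p2, k3] as OpenCV has them; the pictures are not rectified), "R" (3x3) and "t" (3): a world point X has camera coordinates R X + t; the wrist camera has in their place "tool_from_camera" (4x4, takes a point from camera to tool coordinates, whose origin is the TCP and whose axes are the flange's). Camera axes: x right, y down, z forward; pixel columns grow to the right and rows downward; lengths in m; the calibration is good to about 2 mm. A picture is of the moment at which its call begins: read the wrist's pose just before it.
- hand_in(): hands the job in; it is judged then, once.
Trained networks look in a picture, given as the dict that the camera call returned (one of the last four; its "shot" number tells which), for a name from the list of things; names that differ only in an ending like _2 or _b are one class to them, and where a whole thing is asked for, a point or a joint stands for the part that bears it (a point fixed in the world has none). Each returns a list of dicts, best first, with "score" (0 to 1); they miss things now and then, are a little off and sometimes report something else, mostly with a low value. They report only what shows in the picture. A call takes as long as a camera call.
- viewer.recognise(target, picture): "rect" ([left, top, right, bottom] in pixels, round what is visible of it).
The state is a dict: "time_s": time; "qpos": joint angles; "joint_vel": joint speeds; "tau": joint torques, N m; "ee_pos": TCP position; "eef_rot": TCP orientation; "force": force on the tool from outside, world axes, zero at the start; "moment": the same for the moment, N m; "grip_width": finger opening in m; "grip_force": force on a finger pad.
Only numpy, scipy, OpenCV 4.12 (cv2) and the standard library are available. Lean on these libraries where they do the work, as an engineer would, in place of code of your own. Each camera call takes 0.05 s, during which the arm holds its last target. There are 200 camera calls.

## Working session

There is one attempt and no reset: what is moved stays moved. The work goes in short steps, Python scripts to look and compute and a tool call to move; the robot and the scene stay as the last step left them, time stands still between calls to the robot, and variables do not carry over. Pictures are saved under pics/ and viewed, at most 10 in all, crops included, and the job is handed in when it is done.

Besides the shell and the picture viewer there is one more tool, called after "Request:" by a JSON object that holds its "fn" and its "kwargs", one argument or row to a line. step_arm: Moves the arm, as the interface text tells. Shifts and turns lie within -1 to 1; 1 stands for 0.1 m of shift or 90 degrees of turn. Its arguments: {"type":"object","properties":{"plan":{"type":"array"},"grip_force":{"type":"number"}},"required":["plan"]}

```bash
mkdir -p pics; cat > h.py <<'E'
import numpy as np, cv2
from station import telemetry, viewer, ctrl
def cloud(p, T=None):
    v,u=np.nonzero(p["z_map"]>0); z=p["z_map"][v,u]
    K=np.array([[p["fx"],0,p["cx"]],[0,p["fy"],p["cy"]],[0,0,1.]])
    n=cv2.undistortPoints(np.stack([u,v],1).astype(np.float64)[:,None],K,np.array(p["dist"],float))[:,0]
    c=np.c_[n*z[:,None],z]
    if T is None: X=(c-np.array(p["t"]))@np.array(p["R"])
    else: X=c@T[:3,:3].T+T[:3,3]
    W=np.full(p["z_map"].shape+(3,),np.nan); W[v,u]=X
    return W
def save(n,im,s=1): cv2.imwrite("pics/"+n,cv2.resize(im[...,::-1],None,fx=s,fy=s,interpolation=cv2.INTER_CUBIC))
E
python3 - <<'E'
from h import *
print(ctrl.tcp_to_tips, telemetry.get_obs())
t=viewer.camera("top"); s=viewer.camera("scene")
save("top.png",t["img"],1.5);save("scene.png",s["img"],1.5)
W=cloud(t); np.save("W.npy",W); np.save("timg.npy",t["img"])
for n in ["station","leg","lever","tamper","jug","portafilter"]:
    for r in viewer.recognise(n,t)[:2]: 
        a=[int(x) for x in r["rect"]]; print(n,r["score"],a,W[(a[1]+a[3])//2,(a[0]+a[2])//2])
E
```

```text
0.017 {'time_s': 0.0, 'qpos': array([ 1.19240362e+00,  3.00447105e-01,  1.52161015e+00, -2.01737272e-06,
        1.32074048e+00, -6.65936028e-02]), 'joint_vel': array([ 6.88867471e-04,  2.11428384e-04,  7.60280843e-04,  7.23982601e-04,
        4.10402757e-04, -5.41495349e-05]), 'tau': array([-4.63274337e-04, -5.31804979e+01, -3.52723038e+01,  7.07690092e-02,
        2.45692651e-02, -1.60393733e-04]), 'ee_pos': array([0.16862592, 0.52323349, 0.2218872 ]), 'eef_rot': array([-3.14039012e+00, -7.82412500e-05,  2.82979400e+00]), 'force': array([-0.92389576,  0.65059923, -0.52670893]), 'moment': array([0.03726001, 0.01379597, 0.03290123]), 'grip_force': 0.0, 'grip_width': 0.0938171972161104}
station 0.8 [89, 135, 237, 198] [0.59530647 0.14651964 0.05468673]
leg 0.92 [153, 137, 192, 192] [0.60357085 0.11938036 0.0548325 ]
lever 0.48 [165, 146, 176, 159] [0.64283001 0.13008338 0.0530306 ]
tamper 0.7 [317, 192, 336, 213] [ 0.51080848 -0.36096035  0.06568743]
tamper 0.16 [151, 137, 190, 188] [0.60955031 0.12619318 0.05512947]
jug 0.94 [359, 161, 397, 194] [ 0.6165419  -0.53219115  0.00975998]
portafilter 0.94 [269, 192, 295, 259] [ 0.43936663 -0.23362699  0.02207506]
```

View pics/top.png

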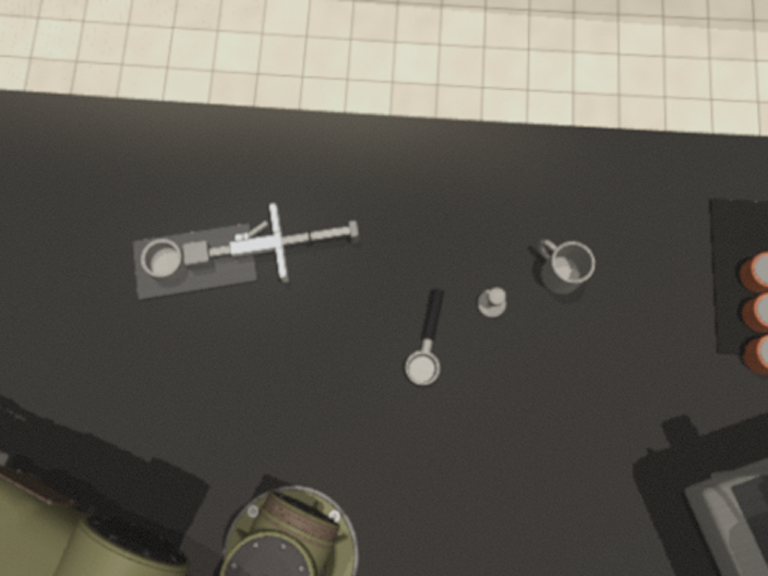

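View pics/scene.png

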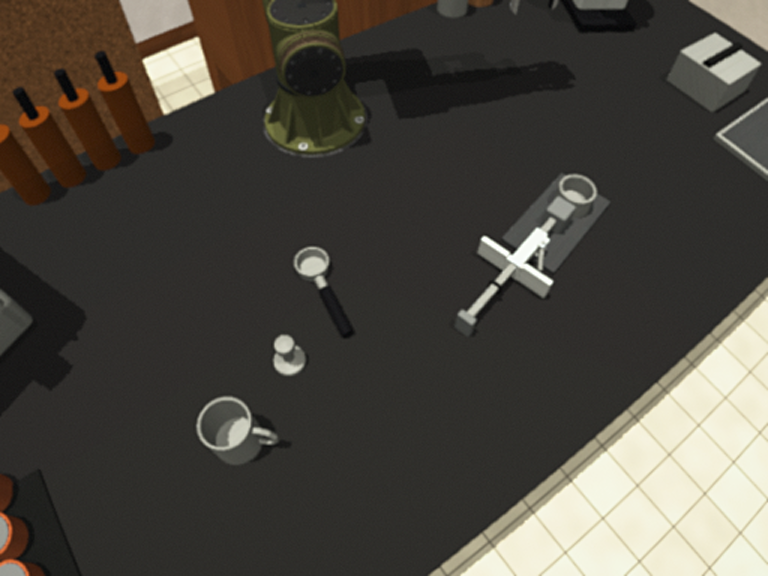

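The overhead view shows the station at about (130–355, 205–300) in the enlarged picture. Its rail runs right, which is world -y, and the lever is open on the up side, which is world +x. The crosspiece is near (278, 242), the ring near (310, 237) and the post near (353, 231). The bystanders are well clear to the right.

```bash
python3 - <<'E'
from h import *
W=np.load("W.npy"); 
def med(u0,v0,u1,v1,z0,z1):
    P=W[v0:v1,u0:u1].reshape(-1,3);P=P[(P[:,2]>z0)&(P[:,2]<z1)];print(len(P),P.min(0),P.max(0));return P.mean(0)
print(med(178,132,196,190,.045,.07)); print(med(231,145,241,163,.045,.06)); print(med(122,158,140,177,.055,.07))
a=med(231,145,241,163,.045,.06);b=med(122,158,140,177,.055,.07)
d=(a-b)[:2];print(np.degrees(np.arctan2(d[1],d[0])),np.hypot(*d))
print(telemetry.get_obs()['time_s'])
E
```

```text
294 [0.53909228 0.04951807 0.04525152] [0.69691825 0.10328117 0.0678383 ]
[0.6165334  0.08033753 0.05689622]
64 [ 0.63645715 -0.08384024  0.04552833] [ 0.67077636 -0.06040628  0.0597576 ]
[ 0.65285443 -0.07196014  0.05309667]
236 [0.55246683 0.21624232 0.05512456] [0.60434645 0.27179678 0.06988036]
[0.57758867 0.24283558 0.06377566]
64 [ 0.63645715 -0.08384024  0.04552833] [ 0.67077636 -0.06040628  0.0597576 ]
236 [0.55246683 0.21624232 0.05512456] [0.60434645 0.27179678 0.06988036]
-76.55336211370502 0.32366846706948693
0.4
```

Request:
{"fn": "step_arm", "kwargs": {
  "plan": [
    {"rz": 0.0932},
    {"rz": 0.0932},
    {"rz": 0.0932},
    {"rz": 0.0932},
    {"rz": 0.0932},
    {"rz": 0.0932},
    {"rz": 0.0932},
    {"dx": -0.335,"dy": 0.215},
    {"dx": -0.335,"dy": 0.215},
    {"dx": -0.335,"dy": 0.215}
  ]
}}

```text
$.plan[0]: bad value
```

Request:
{"fn": "step_arm", "kwargs": {
  "plan": [
    {"dx": -0.335,"dy": 0.215},
    {"dx": -0.335,"dy": 0.215},
    {"dx": -0.335,"dy": 0.215},
    {"dx": -0.335,"dy": 0.215},
    {"dx": -0.335,"dy": 0.215},
    {"dx": -0.335,"dy": 0.215},
    {"dx": -0.335,"dy": 0.215},
    {"dx": -0.335,"dy": 0.215},
    {"dx": -0.335,"dy": 0.215},
    {"dx": -0.335,"dy": 0.215}
  ]
}}

```text
$.plan[0]: bad value
```

Request:
{"fn": "step_arm", "kwargs": {
  "plan": [
    {"dx": -0.335,"dy": 0.215},
    {"dx": -0.335,"dy": 0.215},
    {},
    {}
  ]
}}

```text
$.plan[0]: bad value
```

```bash
cat >> h.py <<'E'
from scipy.spatial.transform import Rotation as Ro
def wrist():
    o=telemetry.get_obs(); p=viewer.camera("wrist")
    T=np.eye(4);T[:3,:3]=Ro.from_euler('xyz',o["eef_rot"]).as_matrix();T[:3,3]=o["ee_pos"]
    return o,p,T,cloud(p,T@np.array(p["tool_from_camera"]))
E
python3 - <<'E'
from h import *
o,p,T,W=wrist(); print(o["time_s"],o["ee_pos"],o["eef_rot"],o["force"])
print(np.round(p["tool_from_camera"],3))
save("w1.png",p["img"],1.5); np.save("W1.npy",W);np.save("I1.npy",p["img"])
for n in ["leg","lever","station"]:
    for r in viewer.recognise(n,p)[:1]: print(n,r)
E
```

```text
0.4 [0.16870651 0.5234378  0.22236751] [-3.14140287e+00  1.24476956e-05  2.82981909e+00] [-0.32329488 -0.48319131  0.12750503]
[[-0.    -0.961 -0.276  0.081]
 [ 1.    -0.     0.    -0.   ]
 [-0.001 -0.276  0.961 -0.162]
 [ 0.     0.     0.     1.   ]]
```

View pics/w1.png

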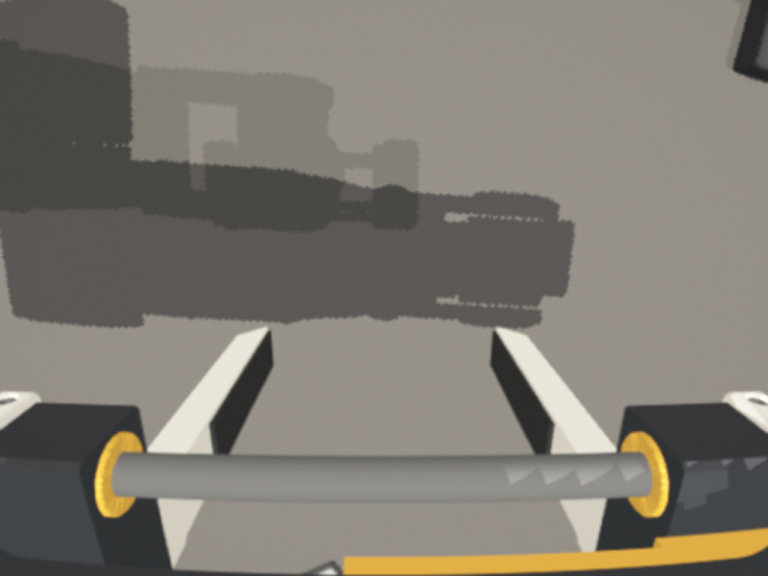

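Request:
{"fn": "step_arm", "kwargs": {
  "plan": [
    {"dx": 0,"dy": 0,"dz": 0,"rx": 0,"ry": 0,"rz": 0.0932,"claw": 0},
    {"dx": 0,"dy": 0,"dz": 0,"rx": 0,"ry": 0,"rz": 0.0932,"claw": 0},
    {"dx": 0,"dy": 0,"dz": 0,"rx": 0,"ry": 0,"rz": 0.0932,"claw": 0},
    {"dx": 0,"dy": 0,"dz": 0,"rx": 0,"ry": 0,"rz": 0.0932,"claw": 0},
    {"dx": 0,"dy": 0,"dz": 0,"rx": 0,"ry": 0,"rz": 0.0932,"claw": 0},
    {"dx": 0,"dy": 0,"dz": 0,"rx": 0,"ry": 0,"rz": 0.0932,"claw": 0},
    {"dx": 0,"dy": 0,"dz": 0,"rx": 0,"ry": 0,"rz": 0.0932,"claw": 0},
    {"dx": -0.4,"dy": 0.21,"dz": 0,"rx": 0,"ry": 0,"rz": 0,"claw": 0},
    {"dx": -0.4,"dy": 0.21,"dz": 0,"rx": 0,"ry": 0,"rz": 0,"claw": 0},
    {"dx": -0.4,"dy": 0.21,"dz": 0,"rx": 0,"ry": 0,"rz": 0,"claw": 0}
  ]
}}

```text
time_s: 1.6
ee_pos: [0.2585, 0.4201, 0.2224]
eef_rot: [3.142, 0.0, 1.806]
force: [0.4, 0.2, 0.5]
grip_width: 0.0939
grip_force: 0.0
```

Request:
{"fn": "step_arm", "kwargs": {
  "plan": [
    {"dx": -0.4,"dy": 0.21,"dz": 0,"rx": 0,"ry": 0,"rz": 0,"claw": 0},
    {"dx": -0.4,"dy": 0.21,"dz": 0,"rx": 0,"ry": 0,"rz": 0,"claw": 0},
    {"dx": -0.4,"dy": 0.21,"dz": 0,"rx": 0,"ry": 0,"rz": 0,"claw": 0},
    {"dx": -0.4,"dy": 0.21,"dz": 0,"rx": 0,"ry": 0,"rz": 0,"claw": 0},
    {"dx": -0.4,"dy": 0.21,"dz": 0,"rx": 0,"ry": 0,"rz": 0,"claw": 0},
    {"dx": -0.4,"dy": 0.21,"dz": 0,"rx": 0,"ry": 0,"rz": 0,"claw": 0},
    {"dx": -0.4,"dy": 0.21,"dz": 0,"rx": 0,"ry": 0,"rz": 0,"claw": 0},
    {"dx": -0.4,"dy": 0.21,"dz": 0,"rx": 0,"ry": 0,"rz": 0,"claw": 0},
    {"dx": -0.4,"dy": 0.21,"dz": 0,"rx": 0,"ry": 0,"rz": 0,"claw": 0},
    {"dx": -0.4,"dy": 0.21,"dz": 0,"rx": 0,"ry": 0,"rz": 0,"claw": 0}
  ]
}}

```text
time_s: 2.6
ee_pos: [0.556, 0.0793, 0.2226]
eef_rot: [3.141, 0.0, 1.805]
force: [0.9, 0.5, 0.0]
grip_width: 0.0938
grip_force: 0.0
```

Request:
{"fn": "step_arm", "kwargs": {
  "plan": [
    {"dx": -0.4,"dy": 0.21,"dz": 0,"rx": 0,"ry": 0,"rz": 0,"claw": 0},
    {"dx": -0.4,"dy": 0.21,"dz": 0,"rx": 0,"ry": 0,"rz": 0,"claw": 0},
    {"dx": -0.35,"dy": 0,"dz": 0,"rx": 0,"ry": 0,"rz": 0,"claw": 0},
    {"dx": 0,"dy": 0,"dz": 0,"rx": 0,"ry": 0,"rz": 0,"claw": 0},
    {"dx": 0,"dy": 0,"dz": 0,"rx": 0,"ry": 0,"rz": 0,"claw": 0}
  ]
}}

```text
time_s: 3.1
ee_pos: [0.6224, -0.0214, 0.2221]
eef_rot: [-3.141, -0.0, 1.804]
force: [-0.3, 0.2, -0.2]
grip_width: 0.094
grip_force: 0.0
```

```bash
python3 - <<'E'
from h import *
o,p,T,W=wrist(); print(o["time_s"],o["ee_pos"],o["eef_rot"],o["force"])
save("w2.png",p["img"],1.5); np.savez("w2.npz",W=W,I=p["img"])
for n in ["leg","lever","station"]:
    for r in viewer.recognise(n,p)[:1]: print(n,r)
E
```

```text
3.1 [ 0.62236482 -0.02138174  0.22212631] [-3.14108778e+00 -3.43437566e-04  1.80376577e+00] [-0.28482546  0.24470185 -0.17173525]
leg {'rect': [265.5, 139.9, 288.3, 149.4], 'score': 0.64}
lever {'rect': [288.0, 20.0, 319.4, 70.4], 'score': 0.78}
station {'rect': [197.6, 0.0, 351.0, 230.2], 'score': 0.83}
```

View pics/w2.png

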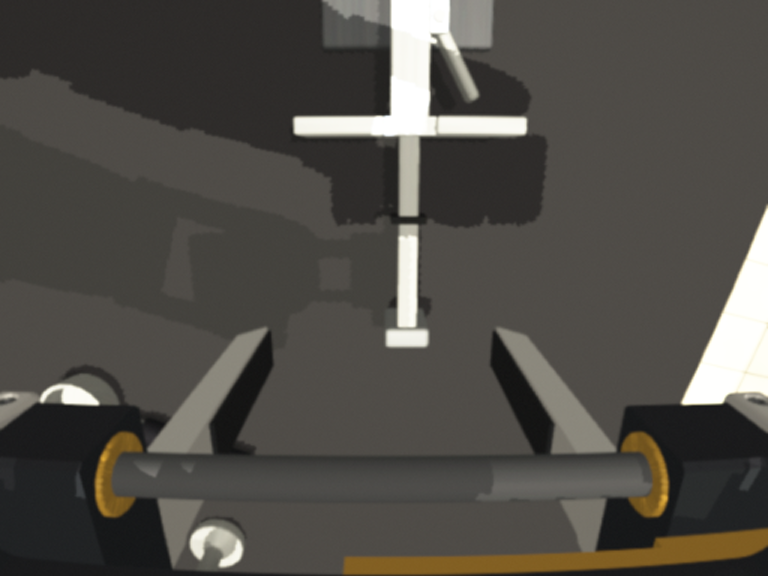

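The wrist view shows the crosspiece at (293–527, 118–135), the ring at about (408, 218), the post at (407, 338) and the lever tip at (472, 98), out toward +y. Next I measure edges with rays at known heights.

```bash
python3 - <<'E'
from h import *
d=np.load("w2.npz");W,I=d["W"],d["I"]
o,p,T,_=wrist();Tc=T@np.array(p["tool_from_camera"])
K=np.array([[p["fx"],0,p["cx"]],[0,p["fy"],p["cy"]],[0,0,1.]])
def ray(u,v,z):  # tool-frame xy on plane world z
    n=cv2.undistortPoints(np.array([[[u,v]]],float),K,np.array(p["dist"],float))[0,0]
    D=Tc[:3,:3]@np.r_[n,1]; X=Tc[:3,3]+D*(z-Tc[2,3])/D[2]; return X, (T[:3,:3].T@(X-T[:3,3]))[:2]
g=I.mean(2)
for c in (200,225,240,300,320,345): print(c,g[70:98,c].astype(int))
print("ring")
for c in (262,266,269,272,276,280): print(c,g[138:154,c].astype(int))
print("post",g[210:235,270].astype(int)); 
for r in (110,125,175,195): print("rail",r,g[r,258:288].astype(int))
print("xp ends",g[84,188:204].astype(int),g[84,342:358].astype(int))
for lo,hi in((.055,.07),(.048,.058)):
  pass
# cloud checks
def box(u0,v0,u1,v1,z0,z1):
    P=W[v0:v1,u0:u1].reshape(-1,3);P=P[(P[:,2]>z0)&(P[:,2]<z1)];q=(P-T[:3,3])@T[:3,:3];print(len(P),q.min(0)[:2],q.max(0)[:2],q.mean(0)[:2],P[:,2].mean())
box(195,70,250,95,.05,.07);box(295,70,352,95,.05,.07);box(258,218,288,232,.045,.06);box(285,15,325,72,.04,.07)
for u,v,z in((200,78.5,.06),(345,78.5,.06),(272,142,.055),(272,220,.054)): print(ray(u,v,z))
E
```

```text
200 [ 44  44  45  44  44  45  58 124 210 239 244 244 243 241 241 241 241 240
 226 182 111  52  36  36  40  43  44  44]
225 [ 43  45  44  44  45  46  62 139 223 243 245 246 245 245 245 245 245 241
 223 178 125  77  45  37  38  42  43  43]
240 [ 44  44  45  43  44  44  65 144 228 245 247 247 247 247 247 247 247 242
 222 176 123  75  44  37  39  41  44  43]
300 [ 35  35  36  39  41  46  77 161 229 246 248 248 248 246 246 246 245 242
 222 168 123  80  45  36  38  43  44  44]
320 [ 45  44  44  45  44  45  71 144 220 243 248 248 248 248 247 247 247 245
 229 177 131  87  48  36  37  43  44  43]
345 [ 44  44  44  45  44  44  54 108 194 238 246 247 247 248 248 248 248 247
 237 195 122  66  47  44  45  45  45  45]
ring
262 [36 35 35 30 23 21 24 33 34 33 38 49 61 65 65 65]
266 [131 132 132 132 129 112  66  37  35  36  46  84 127 140 140 140]
269 [179 180 179 179 177 156  86  39  32  34  50 104 164 179 179 179]
272 [182 182 182 181 179 159  91  40  33  35  51 107 166 181 182 181]
276 [180 181 180 179 178 157  88  39  32  33  49 105 164 179 181 179]
280 [47 46 45 40 29 24 26 31 34 34 36 45 61 70 
[... 802 characters left out ...]
.0613363 ] [ 0.10418536 -0.00567351] [ 0.09788214 -0.03257379] 0.05907848804839278
695 [0.09181882 0.04097505] [0.10392891 0.09876149] [0.0977343  0.06890992] 0.05908258476422278
381 [-0.06929747  0.00361119] [-0.05266818  0.03565752] [-0.05999964  0.0192611 ] 0.05272480921845419
616 [0.10994696 0.03036705] [0.16404243 0.06600649] [0.14094099 0.04674612] 0.051203458197877555
(array([0.54421911, 0.06804811, 0.06      ]), array([ 0.10377217, -0.05544564]))
(array([0.68813963, 0.10308688, 0.06      ]), array([0.1042477 , 0.09267796]))
(array([0.63195881, 0.02161193, 0.055     ]), array([0.03813802, 0.01902872]))
(array([ 0.65464767, -0.06650093,  0.054     ]), array([-0.05283683,  0.02052228]))
```

```bash
python3 - <<'E'
from h import *
d=np.load("w2.npz");W,I=d["W"],d["I"]
o,p,T,_=wrist();Tc=T@np.array(p["tool_from_camera"]);print(o["time_s"])
K=np.array([[p["fx"],0,p["cx"]],[0,p["fy"],p["cy"]],[0,0,1.]])
def ray(u,v,z):
    n=cv2.undistortPoints(np.array([[[u,v]]],float),K,np.array(p["dist"],float))[0,0]
    D=Tc[:3,:3]@np.r_[n,1]; X=Tc[:3,3]+D*(z-Tc[2,3])/D[2]; return (T[:3,:3].T@(X-T[:3,3]))[:2]
for n,u,v,z in(("ring near",272,143.8,.049),("ring far",272,149,.055),("xp in",240,77.1,.06),("xp in",320,77.1,.06),("xp out top",240,88.5,.06),("xp out bot",240,91,.01),("rail110",272.4,110,.049),("rail195",271.4,195,.049),("xpL",195,84,.06),("xpR",351,84,.06)):print(n,ray(u,v,z))
m=I.astype(int).mean(2)
P=W[15:72,285:325].reshape(-1,3);q=(P-T[:3,3])@T[:3,:3]
k=(P[:,2]>.045)&(P[:,2]<.058);q=q[k]
for x in np.arange(.108,.17,.004):
    s=q[abs(q[:,0]-x)<.002]
    if len(s):print(round(x,3),s[:,1].min().round(4),s[:,1].max().round(4),len(s))
E
```

```text
3.35
ring near [0.03538567 0.01941198]
ring far [0.03051727 0.01913853]
xp in [ 0.10487215 -0.01466055]
xp in [0.10524692 0.06679942]
xp out top [ 0.09367388 -0.01477797]
xp out bot [ 0.09286857 -0.01700303]
rail110 [0.07183074 0.01932699]
rail195 [-0.02380194  0.01963138]
xpL [ 0.09841752 -0.0607891 ]
xpR [0.0989173  0.09927745]
0.112 0.0313 0.0316 4
0.116 0.0313 0.0651 25
0.12 0.0312 0.066 39
0.124 0.0311 0.0648 40
0.128 0.031 0.0624 39
0.132 0.031 0.0605 41
0.136 0.0308 0.058 43
0.14 0.0307 0.0559 48
0.144 0.0308 0.0534 45
0.148 0.0306 0.0515 44
0.152 0.0306 0.0493 49
0.156 0.0305 0.0471 62
0.16 0.0304 0.0451 16
0.164 0.0303 0.043 6
```

Request:
{"fn": "step_arm", "kwargs": {
  "plan": [
    {"dx": 0.435,"dy": 0.1,"dz": 0,"rx": 0,"ry": 0,"rz": 0,"claw": 0},
    {"dx": 0.435,"dy": 0.1,"dz": 0,"rx": 0,"ry": 0,"rz": 0,"claw": 0},
    {"dx": 0.435,"dy": 0.1,"dz": 0,"rx": 0,"ry": 0,"rz": 0,"claw": 0},
    {"dx": 0,"dy": 0,"dz": 0.4,"rx": 0,"ry": 0,"rz": 0,"claw": 0},
    {"dx": 0,"dy": 0,"dz": 0.4,"rx": 0,"ry": 0,"rz": 0,"claw": 0},
    {"dx": 0,"dy": 0,"dz": 0.4,"rx": 0,"ry": 0,"rz": 0,"claw": 0},
    {"dx": 0,"dy": 0,"dz": 0,"rx": 0,"ry": 0,"rz": 0,"claw": 0},
    {"dx": 0,"dy": 0,"dz": 0,"rx": 0,"ry": 0,"rz": 0,"claw": 0}
  ]
}}

```text
time_s: 4.2
ee_pos: [0.6216, 0.1131, 0.1036]
eef_rot: [3.141, 0.0, 1.805]
force: [-0.5, -0.7, 1.0]
grip_width: 0.0936
grip_force: 0.0
```

```bash
python3 - <<'E'
from h import *
T0=Ro.from_euler('xyz',[-3.14108778,-.000343,1.80376577]).as_matrix()
o,p,T,W=wrist(); print(o["time_s"],o["ee_pos"],T0.T@(o["ee_pos"]-np.array([0.62236482,-0.02138174,0.22212631])),o["force"])
save("w3.png",p["img"],1.5)
E
```

```text
4.2 [0.62161767 0.11313344 0.10359318] [0.1310131  0.03038811 0.11856275] [-0.54131815 -0.65378419  1.00698301]
```

View pics/w3.png

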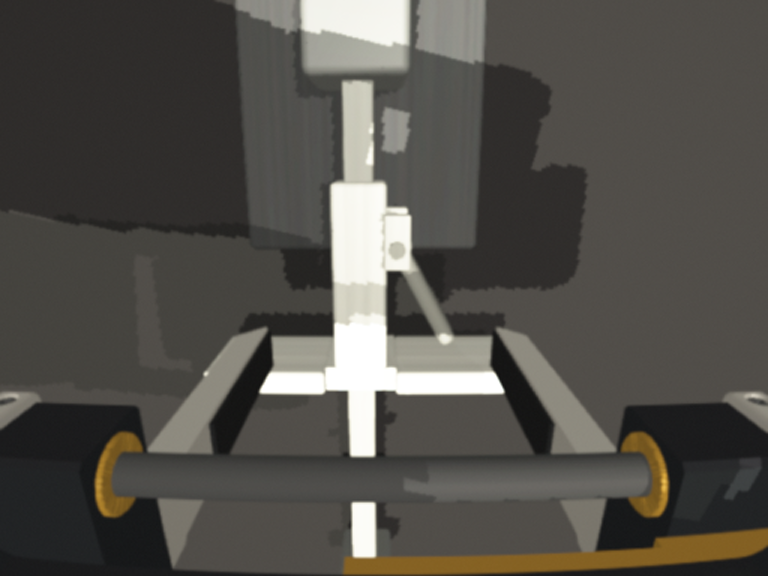

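The fingers straddle the sleeve and lever: the lever tip is at (446, 340), and the inner finger faces are at about columns 270 and 492. It's clear to descend.

Request:
{"fn": "step_arm", "kwargs": {
  "plan": [
    {"dx": 0,"dy": 0,"dz": 0.31,"rx": 0,"ry": 0,"rz": 0,"claw": 0},
    {"dx": 0,"dy": 0,"dz": 0.31,"rx": 0,"ry": 0,"rz": 0,"claw": 0},
    {"dx": 0,"dy": 0,"dz": 0,"rx": 0,"ry": 0,"rz": 0,"claw": 0},
    {"dx": -0.1,"dy": 0,"dz": 0,"rx": 0,"ry": 0,"rz": 0,"claw": 0},
    {"dx": -0.1,"dy": 0,"dz": 0,"rx": 0,"ry": 0,"rz": 0,"claw": 0},
    {"dx": -0.1,"dy": 0,"dz": 0,"rx": 0,"ry": 0,"rz": 0,"claw": 0},
    {"dx": -0.1,"dy": 0,"dz": 0,"rx": 0,"ry": 0,"rz": 0,"claw": 0},
    {"dx": -0.1,"dy": 0,"dz": 0,"rx": 0,"ry": 0,"rz": 0,"claw": 0},
    {"dx": 0,"dy": 0,"dz": 0,"rx": 0,"ry": 0,"rz": 0,"claw": 0},
    {"dx": 0,"dy": 0,"dz": 0,"rx": 0,"ry": 0,"rz": 0,"claw": 0}
  ]
}}

```text
time_s: 5.25
ee_pos: [0.633, 0.0639, 0.0404]
eef_rot: [-3.141, -0.0, 1.805]
force: [0.3, 3.2, 2.7]
grip_width: 0.094
grip_force: 1.6
```

```bash
cat >> h.py <<'E'
P0=np.array([0.62236482,-0.02138174,0.22212631]); R0=Ro.from_euler('xyz',[-3.14108778,-.000343,1.80376577]).as_matrix()
def xpiece(name):
    "cloud of top/scene camera in the measuring frame: crosspiece top extent and ring"
    p=viewer.camera(name); W=cloud(p); q=(W-P0)@R0; return p,W,q
E
python3 - <<'E'
from h import *
o=telemetry.get_obs();print(o["time_s"],R0.T@(o["ee_pos"]-P0),R0.T@o["force"],o["grip_width"])
p,W,q=xpiece("scene"); save("s2.png",p["img"][100:240,280:430],5)
z=W[...,2];k=(z>.057)&(z<.064)&(q[...,0]<.13)&(q[...,0]>0)&(abs(q[...,1]-.0194)<.085)&(abs(q[...,1]-.0194)>.055);print(k.sum(),np.percentile(q[k][:,0],[2,50,98]))
E
```

```text
5.25 [0.08049164 0.03010438 0.1817141 ] [ 3.02091703  1.06963631 -2.73597914] 0.09397911879490566
69 [0.05658797 0.06335208 0.07882201]
```

View pics/s2.png

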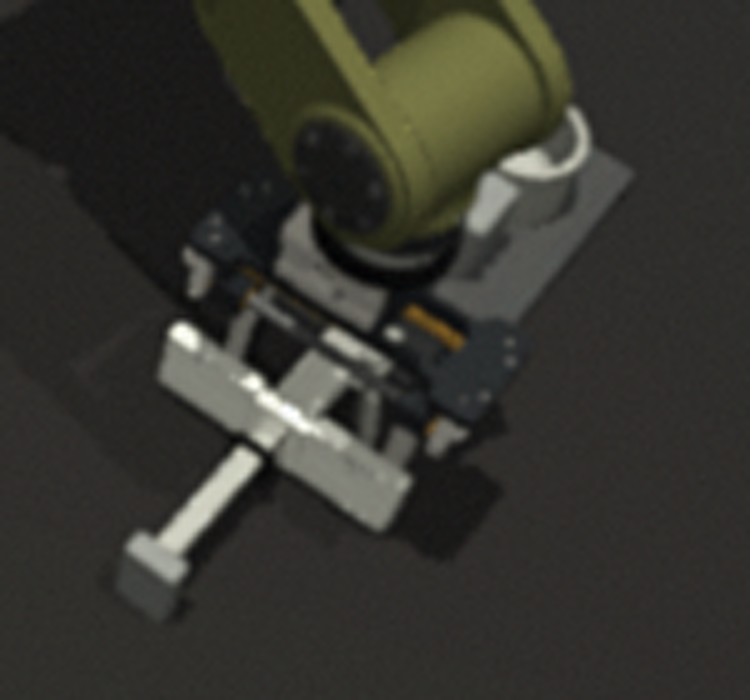

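The scene crop shows the crosspiece drawn out with the fingers behind it, and the ring just past it at about (265, 455). Next I measure the crosspiece edge against the tool in the wrist view.

```bash
cat >> h.py <<'E'
def proj(p,T,pts):  # measuring-frame (x,y,worldz) -> wrist pixels
    X=np.array([P0+R0@np.array([a,b,0]) for a,b,c in pts]);X[:,2]=[c for _,_,c in pts]
    M=np.linalg.inv(T@np.array(p["tool_from_camera"]))
    K=np.array([[p["fx"],0,p["cx"]],[0,p["fy"],p["cy"]],[0,0,1.]])
    return cv2.projectPoints(X,cv2.Rodrigues(M[:3,:3])[0],M[:3,3],K,np.array(p["dist"],float))[0][:,0]
E
python3 - <<'E'
from h import *
o,p,T,W=wrist();g=p["img"].mean(2);t=(R0.T@(o["ee_pos"]-P0));print(o["time_s"],t)
x=t[0]
print(proj(p,T,[(x-.008,.0194,.06),(x-.008,.0,.06),(x-.020,.0,.06),(.0354,.0194,.049),(.0304,.0194,.055)]))
q=(W-P0)@R0;k=(W[...,2]>.057)&(W[...,2]<.063)&(q[...,0]<.1)&(abs(q[...,1]-.0194)<.04);print(k.sum(),q[k][:,0].min(),q[k][:,0].max())
save("w4.png",p["img"],1.5)
E
```

```text
5.3 [0.08082742 0.03007307 0.1817816 ]
[[235.12606414 274.38165424]
 [198.85756221 274.15888705]
 [200.11803069 293.26105749]
 [237.38572776 318.11699965]
 [237.02492915 331.74231102]]
1676 0.05949097911306209 0.09093725066015727
```

View pics/w4.png

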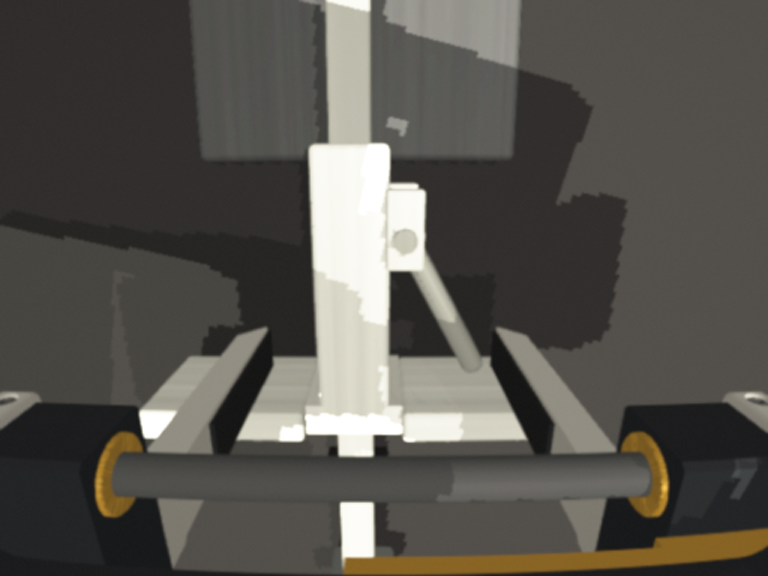

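The wrist view confirms contact: the crosspiece top spans rows 411–440, which matches the prediction. The ring shows just below it, near (358, 452). About 25.4 mm remains.

Request:
{"fn": "step_arm", "kwargs": {
  "plan": [
    {"dx": -0.08,"dy": 0,"dz": 0,"rx": 0,"ry": 0,"rz": 0,"claw": 0},
    {"dx": -0.08,"dy": 0,"dz": 0,"rx": 0,"ry": 0,"rz": 0,"claw": 0},
    {"dx": -0.05,"dy": 0,"dz": 0,"rx": 0,"ry": 0,"rz": 0,"claw": 0},
    {"dx": -0.035,"dy": 0,"dz": 0,"rx": 0,"ry": 0,"rz": 0,"claw": 0},
    {"dx": 0,"dy": 0,"dz": 0,"rx": 0,"ry": 0,"rz": 0,"claw": 0},
    {"dx": 0,"dy": 0,"dz": 0,"rx": 0,"ry": 0,"rz": 0,"claw": 0},
    {"dx": 0,"dy": 0,"dz": 0,"rx": 0,"ry": 0,"rz": 0,"claw": 0}
  ]
}}

```text
time_s: 6.05
ee_pos: [0.6385, 0.0406, 0.0403]
eef_rot: [-3.141, -0.0, 1.805]
force: [0.2, 4.4, -0.1]
grip_width: 0.0944
grip_force: 2.2
```

```bash
cat > m.py <<'E'
from h import *
import sys
o,p,T,W=wrist();g=p["img"].mean(2);t=(R0.T@(o["ee_pos"]-P0));print(o["time_s"],t,R0.T@o["force"],o["grip_width"],o["grip_force"])
x=t[0]
print(proj(p,T,[(x-.008,.0194,.06),(x-.020,.0,.06),(x-.02,.0194,.049),(.0354,.0194,.049),(.0354,.0194,.055),(.0304,.0194,.055)]).round(1))
print(g[265:310:1,195].astype(int)); print(g[285:305,225].astype(int)); print(g[285:305,237].astype(int))
save(sys.argv[1],p["img"],1.5)
E
python3 m.py w5.png
```

```text
6.05 [0.0565685  0.0301042  0.18183887] [4.24374904 1.1998857  0.05121804] 0.0943750866895988 2.247483115643263
[[235.1 274.4]
 [200.  293.3]
 [236.6 282.2]
 [236.6 283.9]
 [236.  290. ]
 [236.2 297.5]]
[159 155 154 154 156 157 158 160 161 166 181 196 204 204 204 206 207 219
 247 254 255 255 255 255 255 255 255 254 247 165  81  69  70  69  69  69
  69  68  61  55  55  57  61  62  65]
[255 255 254 220  89  48  50  50  50  51  55  77 115 140 145 144 143 135
 114  78]
[255 255 250 187  82  47  48  49  49  49  61 120 199 237 241 242 245 246
 231 157]
```

View pics/w5.png

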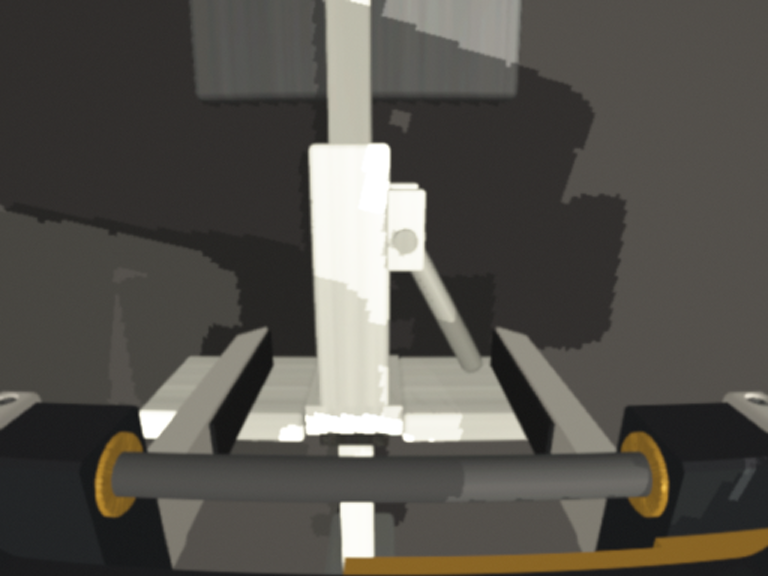

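The wrist view shows the crosspiece outer edge just meeting the ring: collar edge at row 432, ring dark to row 444 and bright rail beyond. It is level within about 0.5 mm. I'll centre on the closed width, then close gradually.

Request:
{"fn": "step_arm", "kwargs": {
  "plan": [
    {"dx": -0.004,"dy": -0.03,"dz": 0,"rx": 0,"ry": 0,"rz": 0,"claw": 0},
    {"dx": 0,"dy": -0.032,"dz": 0,"rx": 0,"ry": 0,"rz": 0,"claw": 0.1},
    {"dx": 0,"dy": 0,"dz": 0,"rx": 0,"ry": 0,"rz": 0,"claw": 0.2},
    {"dx": 0,"dy": 0,"dz": 0,"rx": 0,"ry": 0,"rz": 0,"claw": 0.3},
    {"dx": 0,"dy": 0,"dz": 0,"rx": 0,"ry": 0,"rz": 0,"claw": 0.4},
    {"dx": 0,"dy": 0,"dz": 0,"rx": 0,"ry": 0,"rz": 0,"claw": 0.5},
    {"dx": 0,"dy": 0,"dz": 0,"rx": 0,"ry": 0,"rz": 0,"claw": 0.55},
    {"dx": 0,"dy": 0,"dz": 0,"rx": 0,"ry": 0,"rz": 0,"claw": 0.55},
    {"dx": 0,"dy": 0,"dz": 0,"rx": 0,"ry": 0,"rz": 0,"claw": 0.55}
  ],
  "grip_force": 15
}}

```text
time_s: 7.0
ee_pos: [0.6333, 0.0389, 0.0407]
eef_rot: [3.14, 0.0, 1.805]
force: [4.6, 5.9, 0.5]
grip_width: 0.0426
grip_force: 4.3
```

```bash
python3 m.py w6.png
```

```text
7.0 [0.05610026 0.02463051 0.18143629] [ 4.71007766  5.82566736 -0.49808636] 0.042550162453322736 4.3266801873687655
[[245.4 274.1]
 [210.2 293. ]
 [246.1 281.8]
 [246.1 282.9]
 [245.8 288.9]
 [245.9 296.4]]
[170 171 170 170 171 171 170 170 170 171 170 170 170 171 171 170 170 170
 171 170 171 170 170 169 169 168 167 165 162 158 156 153 152 150 149 148
 147 141 114  81  70  73  75  79  81]
[240 233 184  91  53  64  72  75  78  80  81  86  94  96  93  90  88  86
  79  71]
[255 255 242 105  58  59  60  60  61  84 167 237 250 251 251 252 253 253
 247 186]
```

View pics/w6.png

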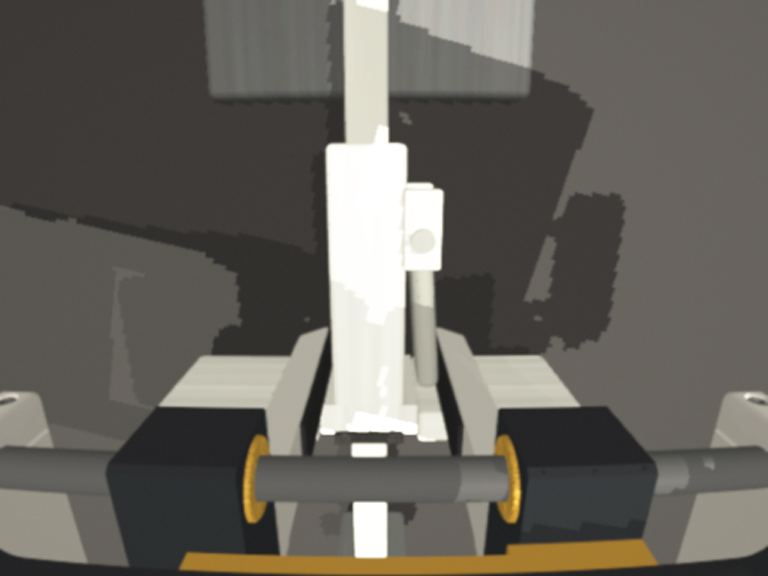

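The lever is nearly flat (bar at (425, 270–385)), and the leg edge is still at the ring. Next I finish the squeeze.

Request:
{"fn": "step_arm", "kwargs": {
  "plan": [
    {"dx": 0,"dy": -0.006,"dz": 0,"rx": 0,"ry": 0,"rz": 0,"claw": 0.6},
    {"dx": 0,"dy": 0,"dz": 0,"rx": 0,"ry": 0,"rz": 0,"claw": 0.65},
    {"dx": 0,"dy": 0,"dz": 0,"rx": 0,"ry": 0,"rz": 0,"claw": 0.75},
    {"dx": 0,"dy": 0,"dz": 0,"rx": 0,"ry": 0,"rz": 0,"claw": 0.75},
    {"dx": 0,"dy": 0,"dz": 0,"rx": 0,"ry": 0,"rz": 0,"claw": 0.75},
    {"dx": 0,"dy": 0,"dz": 0,"rx": 0,"ry": 0,"rz": 0,"claw": 0.75},
    {"dx": 0,"dy": 0,"dz": 0,"rx": 0,"ry": 0,"rz": 0,"claw": 0.75}
  ],
  "grip_force": 20
}}

```text
time_s: 7.75
ee_pos: [0.6326, 0.0388, 0.0407]
eef_rot: [3.14, -0.0, 1.805]
force: [1.1, 5.2, 1.4]
grip_width: 0.0344
grip_force: 22.4
```

```bash
python3 m.py w7.png
```

```text
7.75 [0.05610105 0.02389929 0.1814809 ] [ 4.76981898  2.25192505 -1.39898984] 0.034421779210101276 22.401008382439613
[[246.8 274.1]
 [211.5 293.1]
 [247.3 281.9]
 [247.3 282.9]
 [247.1 289. ]
 [247.2 296.5]]
[172 172 172 172 172 172 172 171 172 171 172 172 171 172 172 172 172 172
 172 171 172 172 171 171 172 171 171 171 171 171 171 170 170 169 169 169
 170 161 129  88  71  73  76  80  82]
[239 236 204 121  68  69  75  76  75  70  77  88  97  98  97  97  96  92
  81  72]
[236 231 190  99  60  63  63  62  63  77 137 220 246 249 249 249 251 252
 242 174]
```

View pics/w7.png

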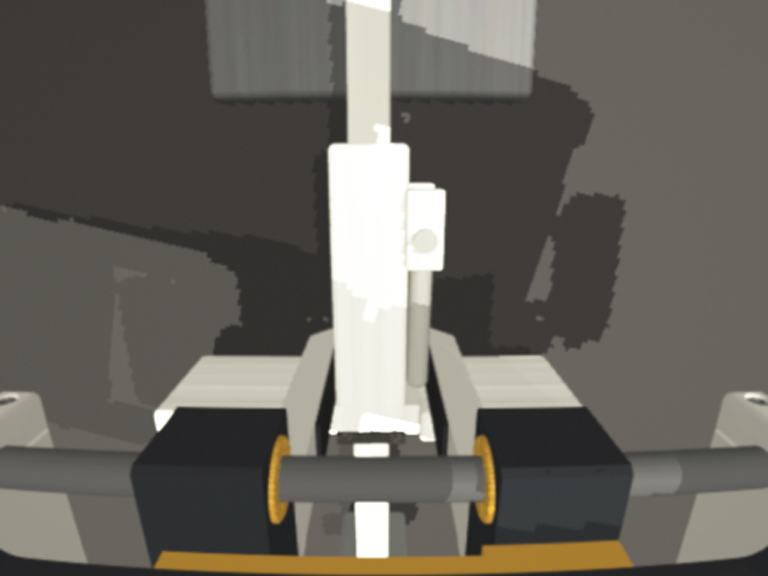

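The lever is closed, with the opening at 34.4 mm and the bar parallel to the leg at column 418. The leg edge is at the ring, within my measuring error.

```bash
python3 -c "
from station import hand_in; print(hand_in())"
```

```text
the job is handed in; nothing more can be done
None
```

I drew the leg out to the near side of the black ring, to within about 1 mm by my measurements, and closed the lever flat against its side. I handed the job in at about 8 s of robot time with the gripper still holding both, and did not touch the tamper, jug or portafilter.

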